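# Draw the lift-out tray from under the toolbox lid and hold it up level

### The arm

A 7-joint arm with a two-finger parallel gripper is mounted at the origin on the work surface. World frame = base frame: x ahead of the robot, y to its left, z up, the work surface at z = 0. Lengths are in m, angles in rad, forces in N, time in s.
With the tool pointing down it reaches from about 0.35 to 0.9 m from the base axis. Payload 8.1 kg.
Tool frame: the origin (TCP) lies at the very end of the fingers, on their centre line; the grasp point (between the pads) lies robot.tcp_to_grasp behind it (robot.tcp_to_grasp is the distance from the TCP to the grasp point, in m); z points along the fingers, y is the line along which they close (so a half turn about z gives the same grasp; the last joint's range is limited). The gripper opens to 85 mm and grips with 20 to 120 N. Pads are 22 mm wide; open, the fingers measure 114 mm over their backs; the gripper's body (76 mm by 85 mm) begins 54 mm behind the grasp point. The pads swing forward as they close: fully open they stand 13 mm farther back than shut.
Start: joints at [1.07, 0.434, 0.025, 1.573, -0.012, 1.134, -0.075], TCP at [0.242, -0.576, 0.231] pointing down, gripper open.
Joint ranges: [-2.62, 2.62], [-0.44, 2.09], [-1.27, 1.32], [0.08, 2.57], [-1.32, 4.46], [0.12, 2], [-2.74, 2.74]. Speed limits (rad/s): [2.22, 2.22, 3.01, 3.01, 3.14, 3.14, 3.14].

### API

Orientations are given as a rotation vector (axis times angle).
In Python, from rig import get_obs, vision, workorder, robot gives the robot as it stands.
- The arm moves only by the tool jog_arm, never from a script. Its argument "plan" is a list of rows, each a list of 2 entries, a list of its own where there are three numbers: the shift along the world's x, y, z each as a share of 12 cm, from -1 to 1, then the turn, a rotation vector about the world's x, y, z each as a share of 45 degrees, from -1 to 1. In form: [[[tx, ty, tz], [rx, ry, rz]], ...]. A call has 1 to 10 rows; each row is the pose to reach, as a shift and turn from the pose commanded when the call began; what a row does not reach only later rows make up. A row lasts 1/8 s, in which the tool goes at most 62.5 mm and 10.7 degrees, less where a joint would pass 70% of its speed; a pose out of reach is approached as far as the arm can. A call with a number of a shift or a turn outside -1 to 1 is refused whole. A call with a gripper value outside its range is refused whole. "fingers" is the opening, from 0 (shut) to 1 (fully open), set as the call begins (left out, the last holds). The fingers move at their own pace and stop on an object; the grip force is fixed at half the most. Time passes only in rows, so rows that repeat a pose let the fingers close. It gives the time, the measured TCP pose, the force, the opening and the grip force at its end, in the units of the state.
- get_obs(): the state, without advancing time (a new reading comes with each control period).
- vision.get_image(name): name is "side" or "top"; returns the picture (420x560x3 uint8, red, green, blue); there is no depth.
- vision.camera_info(name): a dict with "K" (3x3 intrinsics, pixels), "pose" (4x4, takes a point from camera to world coordinates). Camera axes: x right, y down, z forward; pixel columns grow to the right and rows downward; lengths in m; the calibration is good to about 2 mm. A picture is of the moment at which its call begins. camera_info takes no time and is no camera call.
- workorder.hand_in(): hands the job in; it is judged then, once.
The state is a dict: "clock": time; "q": joint angles; "qvel": joint speeds; "joint_torque": joint torques, N m; "tcp_pos": TCP position; "ee_rot": TCP orientation; "contact_force": force on the tool from outside, world axes, zero at the start; "moment": the same for the moment, N m; "grip_width": finger opening in m; "grasp_force": force on a finger pad.
Only numpy, scipy, OpenCV 4.12 (cv2) and the standard library are available. Lean on these libraries where they do the work, as an engineer would, in place of code of your own. Each camera call takes 0.05 s, during which the arm holds its last target. There are 200 camera calls.

### The job

Take the orange tray in the blue toolbox by its black handle, slide it along its ledges until it is fully out from under the folded lid, then lift it straight up without wrenching it against the lid. Finish while still holding it by its handle, level and still in the air over the toolbox, its underside at least 5 cm above the walls and clear of everything, with the tape measure and the socket rail still lying in it. Leave everything else on the bench where it is.

Things in the scene. Friction and masses are not known exactly. Their poses are not given: they have to be found in the camera images.
- toolbox: Blue toolbox, fixed to the bench, open at the top: 372 (own x) x 170 (y) x 115 mm high, walls 6 mm. Origin: centre of its underside, on the bench; x along its length. Ledges along the insides of its long walls carry the tray, ledge tops 60 mm above the bench. A folded lid roofs its +x end. Latches stand 8 mm out of both long sides, a carry handle 29 mm out of the -y side.
- half_lid: The toolbox's lid, fixed: two leaves folded flat together (black under blue), same origin and axes as the toolbox. It covers own x = +50 to +186 mm over the full width; underside 115 mm, top 136 mm above the bench. At the start it overhangs the last 20 to 40 mm of the tray, 10 mm above its rim. The tray is clear of it once the tray's centre is below own x = -40 mm.
- tray_center (a point): Centre of the loose orange tray, 180 (own x) x 150 (y) x 45 mm high without its handle; this point is 22.5 mm above its underside. x along its length, parallel to the toolbox's x within a degree. It stands on the ledges with 4 mm of play to each long wall, and room to slide to own toolbox x = -90 mm. 0.5 to 0.9 kg with its contents.
- tray_grip (a point): Centre of the tray's black handle bar, 95 mm above the tray's underside, over the tray's middle, same axes. The bar is 82 mm long (own x), 16 mm thick (own y: grip across this) and 20 mm high, on posts 35 mm either side of its middle; below it is free for 40 mm. Either side of it is free down to the tray's contents, which stay below the rim.
- tape_center (a point): Centre of the yellow tape measure, loose, 60 x 50 x 34 mm high, lying in one of the tray's two long compartments (either side of the handle).
- sockets_center (a point): Centre of the red socket rail, loose, 110 x 24 mm with four upright steel sockets, 32 mm high, lying in the tray's other compartment.
- screwdriver_mark (a point): Bystander: yellow-handled screwdriver, loose on the bench; a point about its middle. To be left alone. About 200 mm long, 30 mm high.
- hammer_mark (a point): Bystander: hammer, loose on the bench; a point about its middle. To be left alone. About 260 mm long, 30 mm high.
- jar_mark (a point): Bystander: screw jar with black cap, loose on the bench; a point about its middle. To be left alone. 64 mm across, 90 mm high.
- tape_roll_mark (a point): Bystander: roll of clear adhesive tape, loose on the bench; a point about its middle. To be left alone. 90 mm across, 24 mm high.

How it is judged:
On the way:
1. the tray has been slid out from under the lid while still down on (within 10 mm of) its ledges (x of tray_center in the frame of toolbox between -0.1 and -0.04 m and z of tray_center in the frame of toolbox below 0.0925 m and horizontal distance between tray_center and toolbox below 0.1 m), for 0.1 s.
At the end, for the whole second after the job is handed in: The tray hangs in the gripper by its handle over the toolbox (within 200 mm of its centre), underside at least 50 mm above its walls, tilt under 0.1 rad, under 20 mm/s and 0.1 rad/s, not touching the toolbox, the tape measure and socket rail inside it, through the last second (height (world z) of tray_center above 0.1875 m and angle between tray_center's own z axis and vertical below 0.1 rad and linear speed of tray below 0.02 m/s and angular speed of tray below 0.1 rad/s and contact force between tray and the fingers above 2 N and contact force between tray and toolbox below 0.1 N and distance between the grasp point and tray_grip below 0.05 m and horizontal distance between tray_center and toolbox below 0.2 m and x of tape_center in the frame of tray_center between -0.09 and 0.09 m and y of tape_center in the frame of tray_center between -0.075 and 0.075 m and z of tape_center in the frame of tray_center between -0.03 and 0.04 m and x of sockets_center in the frame of tray_center between -0.09 and 0.09 m and y of sockets_center in the frame of tray_center between -0.075 and 0.075 m and z of sockets_center in the frame of tray_center between -0.03 and 0.04 m); the arm keeps its last pose, push and grip.
It fails at once if the tray is wrenched against the lid (more than 15 N) (contact force between tray and half_lid above 15 N).
It fails at once if something loose on the bench is moved more than 30 mm (distance of any of screwdriver_mark, hammer_mark, jar_mark, tape_roll_mark from where it was at the start of the episode above 0.03 m).
It also fails if it takes over 40 s, if anything falls off the work surface, if the arm or the gripper's body presses on something with over 40 N, if the wrist force passes 120 N, or if a joint passes its speed limit or range.

## Working session

There is one attempt and no reset: what is moved stays moved. The work goes in short steps, Python scripts to look and compute and a tool call to move; the robot and the scene stay as the last step left them, time stands still between calls to the robot, and variables do not carry over. Pictures are saved under pics/ and viewed, at most 10 in all, crops included, and the job is handed in when it is done.

Besides the shell and the picture viewer there is one more tool, called after ">>>" by a JSON object that holds its "api" and its "payload", one argument or row to a line. jog_arm: Moves the arm, as the interface text tells. Its arguments: {"type":"object","properties":{"plan":{"type":"array"},"fingers":{"type":"number"}},"required":["plan"]}

```bash
mkdir -p pics; python3 - <<'E'
from rig import get_obs, vision, robot
import cv2, numpy as np
for n in("top","side"):
    im=vision.get_image(n); cv2.imwrite(f"pics/{n}0.png",im[:,:,::-1]); c=vision.camera_info(n); print(n,np.round(c["K"],1).tolist(),np.round(c["pose"],3).tolist())
print(robot.tcp_to_grasp); o=get_obs(); print(o["tcp_pos"],o["ee_rot"],o["clock"],o["grip_width"])
E
```

```text
top [[392.8, 0.0, 276.5], [0.0, 392.8, 207.0], [0.0, 0.0, 1.0]] [[-0.002, -0.997, 0.082, 0.417], [-1.0, 0.003, 0.02, -0.013], [-0.02, -0.082, -0.996, 1.189], [0.0, 0.0, 0.0, 1.0]]
side [[480.4, 0.0, 275.8], [0.0, 480.4, 204.0], [0.0, 0.0, 1.0]] [[-0.931, -0.173, 0.32, 0.058], [-0.364, 0.495, -0.789, 1.022], [-0.022, -0.852, -0.524, 0.782], [0.0, 0.0, 0.0, 1.0]]
0.0187
[ 0.24189367 -0.57580537  0.23060992] [-3.07835361e+00 -6.20394131e-01  6.53006687e-04] 0.1 0.08545724027759215
```

View pics/top0.png

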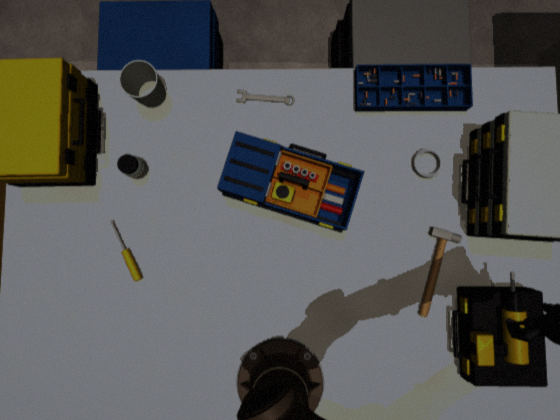

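View pics/side0.png

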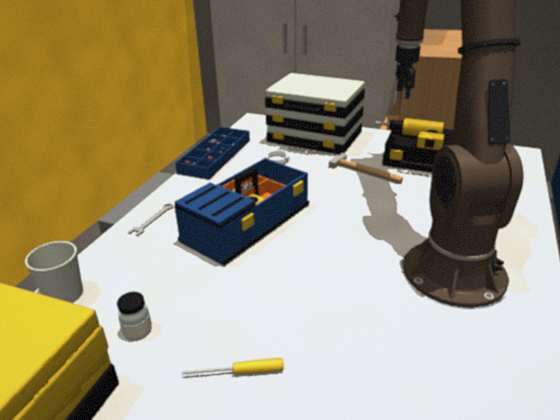

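The top view shows the toolbox at about (290,180), with its lid at the left end. The tray is at about (299,185), with its dark handle bar at about (298,183). The side view shows the handle at about (245,183). I'll zoom in on both.

```bash
python3 - <<'E'
import cv2, numpy as np
a=cv2.imread("pics/top0.png")[120:240,205:375]; a=cv2.resize(a,None,fx=4.7,fy=4.7,interpolation=cv2.INTER_CUBIC)
a=cv2.convertScaleAbs(a,alpha=1.6,beta=15)
cv2.imwrite("pics/tz.png",a)
b=cv2.imread("pics/side0.png")[150:265,165:325]; b=cv2.resize(b,None,fx=5,fy=5,interpolation=cv2.INTER_CUBIC)
cv2.imwrite("pics/sz.png",cv2.convertScaleAbs(b,alpha=1.6,beta=15))
E
```

```text
(no output)
```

View pics/tz.png

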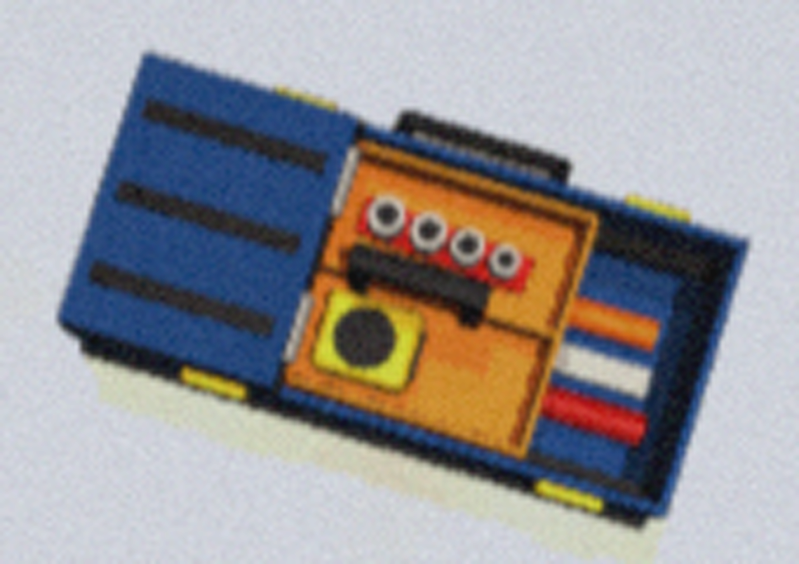

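View pics/sz.png

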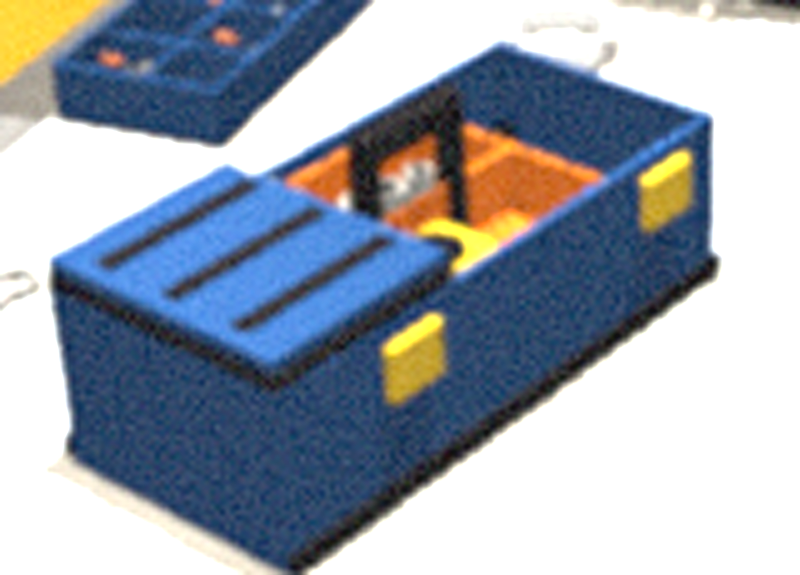

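Zoomed top view:
- Lid top corners: (147,53), (60,322), (275,385), (360,122).
- Toolbox rim corners at the right end: (748,242) and (660,515).
- Tray rim corners: (597,212) and (522,458).
- Handle bar: (350,262) to (490,302), centred near (421,281).
- Sockets are on the far side of the handle and the tape measure on the near side.

In the zoomed side view the bar centre is near (408,122).

```bash
cat >h.py <<'E'
from rig import get_obs, vision, robot
import cv2, numpy as np
def ray(n,u,v):
    c=vision.camera_info(n);P=np.array(c["pose"]);d=P[:3,:3]@np.linalg.inv(c["K"])@[u,v,1.];return P[:3,3],d/np.linalg.norm(d)
def plane(n,u,v,z):
    o,d=ray(n,u,v);return o+d*(z-o[2])/d[2]
def tri(a,b):
    (o1,d1),(o2,d2)=ray("top",*a),ray("side",*b)
    t=np.linalg.lstsq(np.c_[d1,-d2],o2-o1,rcond=None)[0];p,q=o1+d1*t[0],o2+d2*t[1];return (p+q)/2,np.linalg.norm(p-q)
T=lambda x,y:(205+x/4.7-.4,120+y/4.7-.4)
S=lambda x,y:(165+x/5-.4,150+y/5-.4)
E
python3 - <<'E'
from h import *
np.set_printoptions(precision=4,suppress=True)
L=[plane("top",*T(*p),.136) for p in [(147,53),(60,322),(275,385),(360,122)]]
W=[plane("top",*T(*p),.115) for p in [(748,242),(660,515)]]
R=[plane("top",*T(*p),.105) for p in [(597,212),(522,458)]]
for n,p,q in [("lidL170",L[0],L[1]),("far136",L[0],L[3]),("near136",L[1],L[2]),("wall170",*W),("tray150",*R),("long372",L[0],W[0]),("long372",L[1],W[1])]:
    d=(q-p)[:2];print(n,np.linalg.norm(d),np.degrees(np.arctan2(d[1],d[0])))
box=(L[0]+L[1]+W[0]+W[1])/4;print("box",box)
ax=(L[0]+L[1]-W[0]-W[1])[:2];ax/=np.linalg.norm(ax);print("ax",ax,np.degrees(np.arctan2(ax[1],ax[0])))
tr=(R[0]+R[1])[:2]/2+.09*ax;print("tray c",tr,"own x",(tr-box[:2])@ax)
print("bar plane",plane("top",*T(421,281),.157))
print("bar tri",tri(T(421,281),S(408,122)))
print("bar ends",plane("top",*T(350,262),.16),plane("top",*T(490,302),.16))
from scipy.spatial.transform import Rotation as Ro
o=get_obs();print(Ro.from_rotvec(o["ee_rot"]).as_matrix())
E
```

```text
lidL170 0.16527526951594268 162.6769206598405
far136 0.1308922492271928 -108.58363907058228
near136 0.12948557031693467 -106.5799254935729
wall170 0.16845735665194003 161.32243980816017
tray150 0.15295855425124336 162.55687225030806
long372 0.36768749314406357 -107.34017400662164
long372 0.3637199636770404 -107.83421772871844
box [ 0.5791 -0.0312  0.1255]
ax [0.3021 0.9533] 72.41414411399933
tray c [ 0.5781 -0.037 ] own x -0.005839010157589596
bar plane [ 0.5751 -0.0399  0.157 ]
bar tri (array([ 0.5753, -0.0398,  0.1574]), np.float64(0.0005368113912994264))
bar ends [0.5856 0.0001 0.16  ] [ 0.5625 -0.0784  0.16  ]
[[ 0.9219  0.3873 -0.0007]
 [ 0.3873 -0.9219  0.0012]
 [-0.0001 -0.0014 -1.    ]]
```

Measured: the bar is at about (0.575, -0.039, 0.157), against an expected height of 0.155. The box axis is at 72.4°, and the tray centre is at own x of about -0.008. The tool has to turn about +49.6° around z. I'll move there in steps.

>>> {"api": "jog_arm", "payload": {
  "plan": [
    [[0.12, 0.2, 0.1], [0, 0, 0.05]],
    [[0.25, 0.4, 0.2], [0, 0, 0.1]],
    [[0.37, 0.6, 0.3], [0, 0, 0.15]],
    [[0.5, 0.8, 0.4], [0, 0, 0.2]],
    [[0.62, 1, 0.4], [0, 0, 0.25]]
  ],
  "fingers": 1
}}

```text
clock: 0.72
tcp_pos: [0.3182, -0.4547, 0.2807]
ee_rot: [3.0, 0.924, 0.002]
contact_force: [0.5, -0.5, -0.2]
grip_width: 0.0856
grasp_force: 0.0
```

>>> {"api": "jog_arm", "payload": {
  "plan": [
    [[0.12, 0.2, 0], [0, 0, 0.05]],
    [[0.25, 0.4, 0], [0, 0, 0.1]],
    [[0.37, 0.6, 0], [0, 0, 0.15]],
    [[0.5, 0.8, 0], [0, 0, 0.2]],
    [[0.62, 1, 0], [0, 0, 0.25]]
  ]
}}

```text
clock: 1.35
tcp_pos: [0.3919, -0.3346, 0.2793]
ee_rot: [2.898, 1.213, 0.0]
contact_force: [-0.2, -0.4, -1.1]
grip_width: 0.0855
grasp_force: 0.0
```

>>> {"api": "jog_arm", "payload": {
  "plan": [
    [[0.12, 0.2, 0], [0, 0, 0.05]],
    [[0.25, 0.4, 0], [0, 0, 0.1]],
    [[0.37, 0.6, 0], [0, 0, 0.15]],
    [[0.5, 0.8, 0], [0, 0, 0.2]],
    [[0.62, 1, 0], [0, 0, 0.25]]
  ]
}}

```text
clock: 1.98
tcp_pos: [0.4663, -0.2146, 0.2793]
ee_rot: [2.765, 1.492, 0.0]
contact_force: [-0.3, -0.7, 0.0]
grip_width: 0.0852
grasp_force: 0.0
```

>>> {"api": "jog_arm", "payload": {
  "plan": [
    [[0.12, 0.2, 0], [0, 0, 0.05]],
    [[0.25, 0.4, 0], [0, 0, 0.1]],
    [[0.37, 0.6, 0], [0, 0, 0.15]],
    [[0.5, 0.8, 0], [0, 0, 0.2]],
    [[0.62, 1, 0], [0, 0, 0.25]],
    [[0.62, 1, 0], [0, 0, 0.25]]
  ]
}}

```text
clock: 2.72
tcp_pos: [0.5408, -0.0929, 0.2792]
ee_rot: [-2.602, -1.758, -0.002]
contact_force: [0.7, -0.3, -0.1]
grip_width: 0.0854
grasp_force: 0.0
```

>>> {"api": "jog_arm", "payload": {
  "plan": [
    [[0.14, 0.22, -0.1], [0, 0, 0.05]],
    [[0.285, 0.45, -0.3], [0, 0, 0.1]],
    [[0.285, 0.45, -0.5], [0, 0, 0.1]],
    [[0.285, 0.45, -0.5], [0, 0, 0.1]],
    [[0.285, 0.45, -0.5], [0, 0, 0.1]]
  ]
}}

```text
clock: 3.35
tcp_pos: [0.5741, -0.043, 0.2202]
ee_rot: [2.537, 1.851, 0.001]
contact_force: [1.0, -0.1, 0.8]
grip_width: 0.0855
grasp_force: 0.0
```

```bash
python3 - <<'E'
from h import *
b=vision.get_image("side")[100:265,150:340,::-1]; cv2.imwrite("pics/s1.png",cv2.convertScaleAbs(cv2.resize(b,None,fx=3.6,fy=3.6,interpolation=cv2.INTER_CUBIC),alpha=1.6,beta=15))
o=get_obs();print(o["tcp_pos"],o["ee_rot"])
E
```

```text
[ 0.57434629 -0.04287059  0.22052081] [2.53710147e+00 1.85066497e+00 1.63489650e-03]
```

View pics/s1.png

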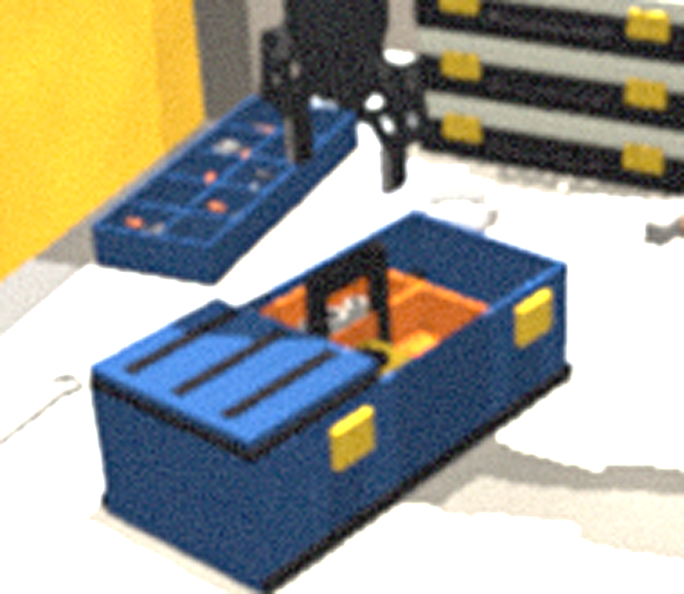

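The open fingers, with tips at (298,160) and (393,188), straddle the bar, and their midpoint is right above the bar centre at (347,272). I'll descend 84 mm and close.

>>> {"api": "jog_arm", "payload": {
  "plan": [
    [[0.01, 0.03, -0.14], [0, 0, 0]],
    [[0.01, 0.03, -0.28], [0, 0, 0]],
    [[0.01, 0.03, -0.42], [0, 0, 0]],
    [[0.01, 0.03, -0.56], [0, 0, 0]],
    [[0.01, 0.03, -0.7], [0, 0, 0]],
    [[0.01, 0.03, -0.7], [0, 0, 0]]
  ]
}}

```text
clock: 4.15
tcp_pos: [0.5741, -0.0387, 0.1336]
ee_rot: [-2.535, -1.852, 0.004]
contact_force: [0.1, -0.4, 0.3]
grip_width: 0.0855
grasp_force: 0.0
```

>>> {"api": "jog_arm", "payload": {
  "plan": [
    [[0, 0, 0], [0, 0, 0]],
    [[0, 0, 0], [0, 0, 0]],
    [[0, 0, 0], [0, 0, 0]],
    [[0, 0, 0], [0, 0, 0]],
    [[0, 0, 0], [0, 0, 0]],
    [[0, 0, 0], [0, 0, 0]],
    [[0, 0, 0], [0, 0, 0]],
    [[0, 0, 0], [0, 0, 0]]
  ],
  "fingers": 0
}}

```text
clock: 5.15
tcp_pos: [0.5757, -0.0387, 0.1359]
ee_rot: [2.536, 1.852, 0.002]
contact_force: [0.3, 0.9, 5.3]
grip_width: 0.0151
grasp_force: 59.6
```

>>> {"api": "jog_arm", "payload": {
  "plan": [
    [[-0.015, -0.048, 0.0], [0, 0, 0]],
    [[-0.03, -0.095, 0.0], [0, 0, 0]],
    [[-0.045, -0.143, 0.0], [0, 0, 0]],
    [[-0.06, -0.19, 0.0], [0, 0, 0]],
    [[-0.075, -0.238, 0.0], [0, 0, 0]],
    [[-0.09, -0.286, 0.0], [0, 0, 0]],
    [[-0.105, -0.333, 0.0], [0, 0, 0]],
    [[-0.12, -0.38, 0.0], [0, 0, 0]],
    [[-0.135, -0.43, 0.0], [0, 0, 0]],
    [[-0.15, -0.477, 0.0], [0, 0, 0]]
  ]
}}

```text
clock: 6.4
tcp_pos: [0.558, -0.0941, 0.1359]
ee_rot: [-2.535, -1.855, -0.005]
contact_force: [2.4, 6.7, 5.1]
grip_width: 0.0149
grasp_force: 59.5
```

```bash
python3 - <<'E'
from h import *
a=vision.get_image("top")[120:240,205:375,::-1]; b=vision.get_image("side")[130:265,150:340,::-1]
f=lambda x:cv2.convertScaleAbs(cv2.resize(x,(560,395),interpolation=cv2.INTER_CUBIC),alpha=1.6,beta=15)
cv2.imwrite("pics/t2.png",f(a));cv2.imwrite("pics/s2.png",f(b))
o=get_obs();print(o["tcp_pos"],o["contact_force"],o["grasp_force"])
E
```

```text
[ 0.55773387 -0.09504587  0.13594673] [0.02807957 3.12608246 5.65050067] 59.612120389938354
```

View pics/s2.png

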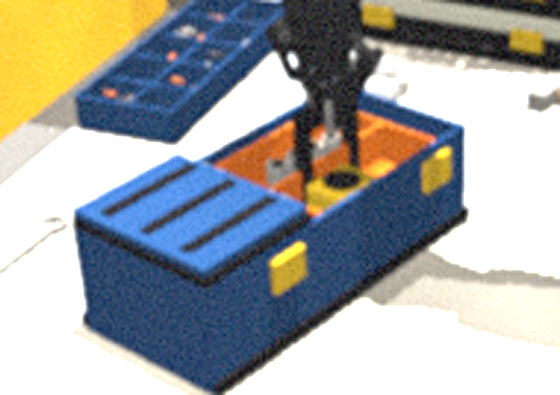

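View pics/t2.png

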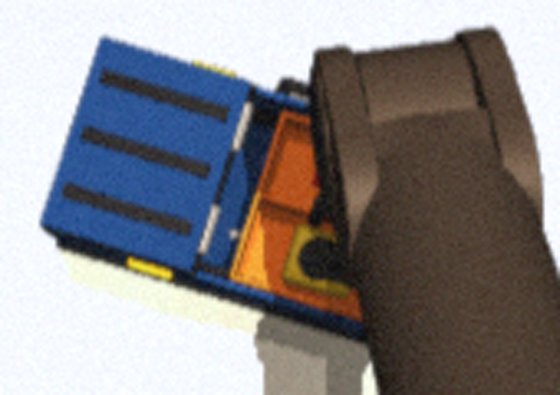

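The tray's rear rim, (283,112) to (232,275), is now about 2 cm clear of the lid edge, (255,88) to (200,268). That puts its centre at own x of about -0.065, still on its ledges. I'll settle briefly, then lift straight up.

>>> {"api": "jog_arm", "payload": {
  "plan": [
    [[0, 0, 0.0], [0, 0, 0]],
    [[0, 0, 0.0], [0, 0, 0]],
    [[0, 0, 0.02], [0, 0, 0]],
    [[0, 0, 0.05], [0, 0, 0]],
    [[0, 0, 0.1], [0, 0, 0]],
    [[0, 0, 0.15], [0, 0, 0]],
    [[0, 0, 0.2], [0, 0, 0]],
    [[0, 0, 0.25], [0, 0, 0]],
    [[0, 0, 0.3], [0, 0, 0]],
    [[0, 0, 0.35], [0, 0, 0]]
  ]
}}

```text
clock: 7.75
tcp_pos: [0.5571, -0.0958, 0.1777]
ee_rot: [2.537, 1.853, 0.0]
contact_force: [-0.4, 0.5, -7.2]
grip_width: 0.0148
grasp_force: 58.6
```

>>> {"api": "jog_arm", "payload": {
  "plan": [
    [[0, 0, 0.06], [0, 0, 0]],
    [[0, 0, 0.14], [0, 0, 0]],
    [[0, 0, 0.22], [0, 0, 0]],
    [[0, 0, 0.3], [0, 0, 0]],
    [[0, 0, 0.38], [0, 0, 0]],
    [[0, 0, 0.46], [0, 0, 0]],
    [[0, 0, 0.54], [0, 0, 0]],
    [[0, 0, 0.62], [0, 0, 0]],
    [[0, 0, 0.7], [0, 0, 0]],
    [[0, 0, 0.75], [0, 0, 0]]
  ]
}}

```text
clock: 9.0
tcp_pos: [0.5573, -0.0958, 0.2681]
ee_rot: [2.537, 1.853, 0.001]
contact_force: [0.0, 0.4, -6.0]
grip_width: 0.0151
grasp_force: 58.6
```

>>> {"api": "jog_arm", "payload": {
  "plan": [
    [[0, 0, 0], [0, 0, 0]],
    [[0, 0, 0], [0, 0, 0]],
    [[0, 0, 0], [0, 0, 0]],
    [[0, 0, 0], [0, 0, 0]],
    [[0, 0, 0], [0, 0, 0]],
    [[0, 0, 0], [0, 0, 0]],
    [[0, 0, 0], [0, 0, 0]],
    [[0, 0, 0], [0, 0, 0]]
  ]
}}

```text
clock: 10.0
tcp_pos: [0.5571, -0.0959, 0.2673]
ee_rot: [2.537, 1.853, 0.0]
contact_force: [-0.0, 0.2, -6.8]
grip_width: 0.0151
grasp_force: 58.6
```

```bash
python3 - <<'E'
from h import *
b=vision.get_image("side")[70:265,130:340,::-1]
cv2.imwrite("pics/s3.png",cv2.convertScaleAbs(cv2.resize(b,None,fx=3,fy=3,interpolation=cv2.INTER_CUBIC),alpha=1.6,beta=15))
o=get_obs();print(o["tcp_pos"],o["contact_force"],o["moment"],o["grasp_force"],np.abs(o["qvel"]).max())
E
```

```text
[ 0.55708411 -0.09586084  0.26734075] [-0.58815467 -0.59831565 -7.42768217] [-0.0089266  -0.01548632  0.01010062] 58.58910620212555 0.001829985472674143
```

View pics/s3.png

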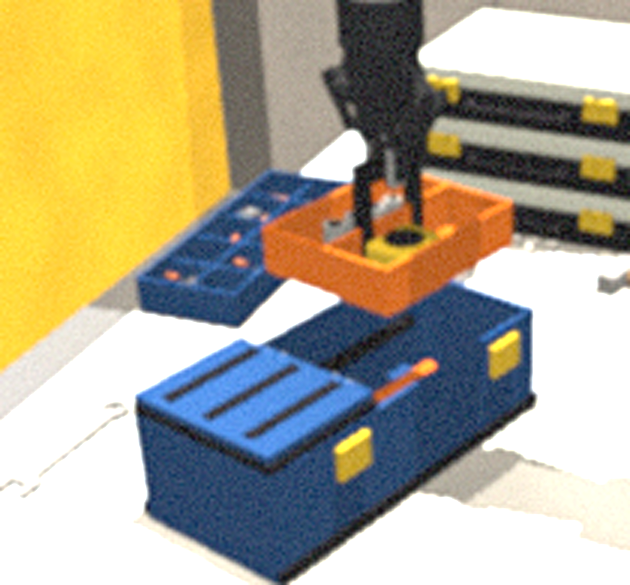

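The tray hangs level over the box with the tape measure at (400,240) and the sockets at (360,215) still inside. It has risen 131 mm, so the underside is about 7.6 cm above the walls.

```bash
python3 -c "
from rig import workorder; print(workorder.hand_in())"
```

```text
the job is handed in; nothing more can be done
None
```

I handed the job in at about 10 s (no verdict came back): the tray was slid out from under the lid, lifted straight up, and is held level and still by its handle about 7.6 cm above the walls, with the tape measure and socket rail in it.

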